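# Load a reagent cartridge past the sprung dust flap

## Task

Take the grey reagent cartridge out of its stand and load it into the slot on top of the bench analyser: push the sprung dust flap down with the cartridge's foot, hold it open and slide the cartridge in past it until it has pushed the stiff cradle inside fully down to its stop. Feel for the stop and do not force it - the analyser must never be pressed with more than 25 N. Then let go, leaving the cartridge standing upright in the slot, and leave the bottle, jar and tip box alone.

Things in the scene. Friction and masses are not known exactly. Their poses are not given: they have to be found in the camera images.
- cartridge: Loose flat grey plastic cartridge, paper label, dark ribs near its top, 0.11 to 0.21 kg, upright in its stand. 20 thick (x) x 60 wide (y) x 140 tall (z); the lowest 8 is a foot 17 x 57. Origin at the centre of its underside, z up. Either way round fits. Grip it across its 20 thickness, more than 95 above its underside; a 60 N grip does not hurt it.
- cartridge_foot (a point): Centre of the cartridge's underside (same point as its origin).
- cartridge_top (a point): Centre of the cartridge's top face, 140 above the underside.
- stand: Fixed white stand: base 80 x 110 x 8 with an open pocket, 26 x 66 inside, 36 x 76 outside, long side along its y, walls rising to 58 above the bench. Origin at the centre of its underside; pocket floor 13 above the bench. Lift the cartridge more than 50 to clear it.
- analyser: Fixed white bench analyser, 160 deep (x from -75 to +85) x 200 wide (y) x 120 tall; origin on the bench under the centre of the cartridge slot, z up. A dark display is on its -x face; the slot is in its flat top, long side along its y.
- mouth (a point): Centre of the cartridge's place in the slot, at the level of the analyser's top, 120 above the bench; axes as the analyser's. The mouth reaches from x -15 to +23 and y -37 to +37; its -x and y edges are bevelled, 10 deep.
- shaft (a point): 60 below the mouth point, same axes. Below the flap a ramp on the +x side (40 to 55 below the top) narrows the slot to a shaft, x -11.5 to +11.5, y -32 to +32: a cartridge centred on it and turned like the analyser has 1.5 free on each face and 2 on each edge. On its floor is the cradle.
- flap (a joint): Steel dust flap across the mouth, 5 below the top, 32 x 61, hinged along the mouth's +x long edge. 0 rad = shut, level; grows as it swings down into the slot, to 1.5; a spring shuts it. Pushing it down with the cartridge takes about 2 to 5 N; then it leans on the cartridge's +x face at about 1.2 rad and pushes it towards -x with about 3 N.
- cradle (a joint): How far the cradle under the cartridge has been pushed: 0 = up, 0.008 m = on its hard stop. When up, its top is 66 to 82 below the mouth (differs each time, hidden), so the home depth is 74 to 90. No spring: it moves stiffly at about 5 N and stays where left, even under the cartridge's weight; at the stop force rises steeply. 10 to 18 N at 5 to 10 mm/s is enough.
- amber_bottle: Loose brown glass bottle, 72 across, 170 tall; origin under its centre. Leave alone.
- wash_jar: Loose white jar, 68 across, 120 tall; origin under its centre. Leave alone.
- tip_box: Loose pipette-tip box, blue with a clear lid, 80 x 120 x 80; origin under its centre. Leave alone.
Things that resemble listed ones, but are neither listed nor needed, are in the scene too. Of the things that look like the cartridge, the smallest one is meant.

How it is judged (in metres and radians):
On the way, in this order (a step that is already met when the one before it is completed fails the run):
1. the cartridge is lifted clear of its stand (z of cartridge_foot in the frame of stand above 0.062 m and contact force between the fingers and cartridge above 1 N), for 0.1 s.
2. the held cartridge pushes the flap down and holds it open, its foot in the slot (value of joint flap above 0.8 rad and z of cartridge_foot in the frame of mouth below -0.025 m and horizontal distance between cartridge_foot and mouth below 0.012 m and contact force between the fingers and cartridge above 1 N), for 0.1 s.
3. the still held cartridge is home, with the cradle pushed down to its stop (z of cartridge_foot in the frame of mouth below -0.07 m and horizontal distance between cartridge_foot and mouth below 0.008 m and angle between cartridge's own z axis and vertical below 0.08 rad and angle between the y axis of cartridge and the y axis of analyser, either way round below 0.1 rad and value of joint cradle above 0.0068 m and contact force between the fingers and cartridge above 1 N), for 0.1 s.
At the end, for the whole second after the job is handed in: The cartridge stands released and at rest in the slot, foot down, more than 70 mm deep, within 8 mm of the slot's centre, upright within 0.08 rad and square to the slot within 0.1 rad, holding the flap open (over 0.8 rad), with the cradle pushed down more than 6.8 of its 8 mm (z of cartridge_foot in the frame of mouth below -0.07 m and horizontal distance between cartridge_foot and mouth below 0.008 m and angle between cartridge's own z axis and vertical below 0.08 rad and angle between the y axis of cartridge and the y axis of analyser, either way round below 0.1 rad and value of joint cradle above 0.0068 m and value of joint flap above 0.8 rad and linear speed of cartridge below 0.02 m/s); the robot touches nothing.
It fails at once if the cartridge presses the analyser (walls, flap or cradle) with more than 25 N (contact force between cartridge and analyser above 25 N).
It fails at once if the robot presses the analyser itself with more than 25 N (contact force between any of the fingers, the arm and analyser above 25 N).
It fails at once if the amber bottle is moved more than 20 mm or tipped (distance of amber_bottle from where it was at the start of the episode above 0.02 m or angle between amber_bottle's own z axis and vertical above 0.2 rad).
It fails at once if the wash jar is moved more than 20 mm or tipped (distance of wash_jar from where it was at the start of the episode above 0.02 m or angle between wash_jar's own z axis and vertical above 0.2 rad).
It fails at once if the tip box is moved more than 20 mm or tipped (distance of tip_box from where it was at the start of the episode above 0.02 m or angle between tip_box's own z axis and vertical above 0.2 rad).
It also fails if it takes over 54 s, if anything falls off the work surface, if the arm or the gripper's body presses on something with over 40 N, if the wrist force passes 120 N, or if a joint passes its speed limit or range.

## Robot

A 7-joint arm with a two-finger parallel gripper is mounted at the origin on the work surface. World frame = base frame: x ahead of the robot, y to its left, z up, the work surface at z = 0. Lengths are in mm, angles in rad, forces in N, time in s.
With the tool pointing down it reaches from about 400 to 875 mm from the base axis. Payload 6.5 kg.
Tool frame: the origin (TCP) lies between the finger pads; the fingertips stand 19 mm ahead of it and the grasp point (between the pads) is the TCP (tcp_to_tips is the z of the fingertips in the tool frame, in mm); z points along the fingers, y is the line along which they close (so a half turn about z gives the same grasp; the last joint's range is limited). The gripper opens to 85 mm and grips with 20 to 120 N. Pads are 22 mm wide; open, the fingers measure 114 mm over their backs; the gripper's body (76 mm by 85 mm) begins 54 mm behind the grasp point. The pads swing forward as they close: fully open they stand 13 mm farther back than shut.
Start: joints at [-1.225, 0.536, -0.004, 1.538, 0.003, 1.067, -0.071], TCP at [260.163, 595.656, 250.29] pointing down, gripper open.
Joint ranges: [-2.7, 2.7], [-0.37, 2.16], [-1.27, 1.26], [0.24, 2.4], [-1.31, 4.45], [0.19, 1.91], [-2.76, 2.76]. Speed limits (rad/s): [2.39, 2.39, 3.14, 3.14, 3.14, 3.14, 3.14].

## Interface

Orientations are given as a unit quaternion [w, x, y, z].
In Python, from bench import sense, grab_frame, sign_off, search_frame, outline_of, tcp_to_tips gives the robot as it stands.
- The arm moves only by the shell command python3 -m inch 'ROWS' [FORCE]. ROWS is text: rows parted by semicolons, each of 7 numbers parted by spaces: the opening, from 0 (shut) to 1 (fully open), then the shift along the world's x, y, z in mm, then the turn, a rotation vector about the world's x, y, z in rad. A call has 1 to 8 rows; each row is the pose to reach, as a shift and turn from the pose commanded when the call began; what a row does not reach only later rows make up. A row lasts 1/10 s, in which the tool goes at most 50 mm and 8.59 degrees, less where a joint would pass 70% of its speed; a pose out of reach is approached as far as the arm can. A call with a gripper value outside its range is refused whole. The fingers move at their own pace and stop on an object; FORCE is the grip in N (left out, the last holds). Time passes only in rows, so rows that repeat a pose let the fingers close. It gives the time, the measured TCP pose, the force, the opening and the grip force at its end, in the units of the state.
- sense(): the state, without advancing time (a new reading comes with each control period).
- grab_frame(name): name is "scene" or "top"; returns a dict with "color" (400x640x3 uint8, blue, green, red), "range_z" (400x640 float32, mm along the optical axis (not along the pixel's ray), 0 where there is no reading), "mtx" (3x3 intrinsics, pixels), "k1" (the pictures are not rectified: a ray, as slopes to the right and down, at radius r is drawn at 1 + k1 r^2 times it, then the intrinsics apply), "pose" (4x4, takes a point from camera to world coordinates). Camera axes: x right, y up, looking along -z (the intrinsics and any distortion apply to the point x, -y, -z); pixel columns grow to the right and rows downward; lengths in mm; the calibration is good to about 2 mm. A picture is of the moment at which its call begins.
- sign_off(): hands the job in; it is judged then, once.
Trained networks look in a picture, given as the dict that the camera call returned (one of the last four; its "shot" number tells which), for a name from the list of things; names that differ only in an ending like _2 or _b are one class to them, and where a whole thing is asked for, a point or a joint stands for the part that bears it (a point fixed in the world has none). Each returns a list of dicts, best first, with "confidence" (0 to 1); they miss things now and then, are a little off and sometimes report something else, mostly with a low value. They report only what shows in the picture. A call takes as long as a camera call. They do not tell look-alikes from the thing itself.
- search_frame(picture, label): "position" ([x, y, z] in mm, in world coordinates, good to about 4 mm: the middle of the surface that is visible of it).
- outline_of(picture, label): "mask" (400x640 bool, what is visible of it).
The state is a dict: "time_s": time; "joint_positions": joint angles; "qvel": joint speeds; "tau": joint torques, N m; "eef_pos": TCP position; "tcp_rot": TCP orientation; "contact_force": force on the tool from outside, world axes, zero at the start; "wrist_torque": the same for the moment, N m; "gripper_width": finger opening in mm; "grip_force": force on a finger pad.
Only numpy, scipy, OpenCV 4.12 (cv2) and the standard library are available. Lean on these libraries where they do the work, as an engineer would, in place of code of your own. Each camera call takes 0.05 s, during which the arm holds its last target. There are 200 camera calls.

## Working session

There is one attempt and no reset: what is moved stays moved. The work goes in short steps, Python scripts to look and compute and a shell command to move; the robot and the scene stay as the last step left them, time stands still between calls to the robot, and variables do not carry over. Pictures are saved under pics/ and viewed, at most 10 in all, crops included, and the job is handed in when it is done.

```bash
mkdir -p pics
cat > h.py <<'E'
import numpy as np, cv2
from bench import *
def cloud(f):
    h,w=f["range_z"].shape
    u,v=np.meshgrid(np.arange(w),np.arange(h))
    K=f["mtx"];d=np.array([f["k1"],0,0,0,0],float)
    p=cv2.undistortPoints(np.stack([u,v],-1).reshape(-1,1,2).astype(float),K,d).reshape(h,w,2)
    z=f["range_z"]
    c=np.stack([p[...,0]*z,-p[...,1]*z,-z,np.ones_like(z)],-1)
    P=(c@f["pose"].T)[...,:3]; P[z==0]=np.nan
    return P
E
python3 - <<'E'
from h import *
s=sense();print(s["eef_pos"],s["tcp_rot"],s["contact_force"],tcp_to_tips,s["time_s"])
for n in("scene","top"):
    f=grab_frame(n);cv2.imwrite(f"pics/{n}.png",f["color"]);np.savez(f"{n}.npz",**{k:f[k] for k in("color","range_z","mtx","k1","pose")})
    print(n,f["pose"].round(2).tolist())
    for l in("cartridge","stand","analyser","flap","amber_bottle","wash_jar","tip_box"):
        print(l,[(np.round(d["position"]),round(d["confidence"],2)) for d in search_frame(f,l)])
E
```

```text
[259.96795063 595.09873367 249.4075251 ] [-9.30564445e-05  2.04426023e-01  9.78881622e-01 -8.73814118e-04] [0.32268972 0.24104789 0.43682564] 19.0 0.0
scene [[0.35, -0.66, 0.66, 1211.18], [0.94, 0.23, -0.27, -245.03], [0.02, 0.72, 0.7, 742.8], [0.0, 0.0, 0.0, 1.0]]
cartridge [(array([ 676., -245.,  120.]), 0.92), (array([ 533., -237.,  124.]), 0.7)]
stand [(array([ 528., -195.,    8.]), 0.71)]
analyser [(array([544., 187., 113.]), 0.75)]
flap [(array([487., 205., 112.]), 0.43), (array([549., 185., 116.]), 0.41)]
amber_bottle [(array([762., 132.,  94.]), 0.96)]
wash_jar [(array([784.,   3.,  94.]), 0.6), (array([ 529., -236.,  124.]), 0.24)]
tip_box [(array([ 803., -184.,   80.]), 0.8)]
top [[-0.02, 0.99, -0.11, 497.12], [-1.0, -0.02, 0.01, -13.35], [0.01, 0.11, 0.99, 1009.7], [0.0, 0.0, 0.0, 1.0]]
cartridge [(array([ 652., -227.,  184.]), 0.94), (array([ 522., -223.,  152.]), 0.64)]
stand [(array([ 520., -226.,    8.]), 0.73)]
analyser [(array([487., 199., 120.]), 0.79)]
flap [(array([486., 207., 117.]), 0.57)]
amber_bottle [(array([732., 134., 115.]), 0.65)]
wash_jar [(array([750.,  13., 120.]), 0.8)]
tip_box [(array([ 769., -176.,   79.]), 0.82), (array([484., 198., 120.]), 0.19)]
```

View pics/scene.png

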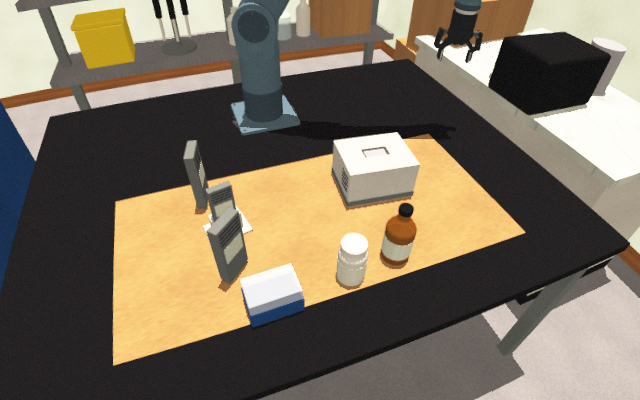

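View pics/top.png

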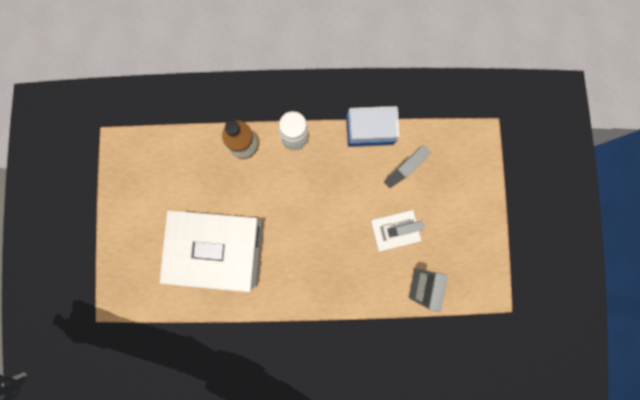

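The scene shows one cartridge standing in the white stand (scene 220,200; top 405,230), two larger look-alikes, and the analyser with its slot at top (208,251). No display is visible on the face towards the camera, so analyser −x faces the robot. Next I measure.

Run:
```python
from h import *
def rect(P,m,name,n=0):
    q=P[m][:,:2].astype(np.float32)
    if len(q)<5: print(name,len(q));return
    # robust: erode outliers by percentile after rotation
    r=cv2.minAreaRect(q);print(name,len(q),np.round(r[0],1),np.round(r[1],1),round(r[2],1),"z",np.round(np.median(P[m][:,2]),1),np.round(q.mean(0),1))
fs={}
for n in("top","scene"):
    f=dict(np.load(n+".npz"));P=cloud(f);fs[n]=(f,P)
    def box(c,r,z0,z1): 
        with np.errstate(invalid="ignore"): m=(np.hypot(P[...,0]-c[0],P[...,1]-c[1])<r)&(P[...,2]>z0)&(P[...,2]<z1)
        k,l,st,_=cv2.connectedComponentsWithStats(m.astype(np.uint8));
        return l==1+np.argmax(st[1:,4]) if k>1 else m
    rect(P,box((490,200),160,112,128),n+" ana")
    rect(P,box((524,-226),50,141,165),n+" cart top")
    rect(P,box((524,-226),75,4,12),n+" stand base")
    rect(P,box((524,-226),50,50,62),n+" stand rim")
    for c in((655,-230),(420,-265)): rect(P,box(c,80,150,260),n+" other")
f,P=fs["top"]
a=cv2.resize(f["color"][200:300,150:270],None,fx=6,fy=5,interpolation=cv2.INTER_CUBIC);b=cv2.resize(f["color"][200:260,360:440],None,fx=7,fy=5,interpolation=cv2.INTER_CUBIC)
cv2.imwrite("pics/crop.png",a)
z=P[236:266:3,186:230:4,2];print(np.round(z).astype(int))
print(P[251,208],P[230,405])
```

```text
top ana 6512 [485.6 206.2] [202.3 161. ] 84.0 z 119.4 [485.5 204.7]
top cart top 281 [ 523.2 -233.2] [20.8 61.4] 12.2 z 152.8 [ 523.1 -231.9]
top stand base 833 [ 524.2 -235.4] [ 82.4 111.5] 12.4 z 7.6 [ 522.3 -228.5]
top stand rim 177 [ 522.7 -233.1] [36.3 76.9] 11.5 z 57.6 [ 521.4 -227.9]
top other 508 [ 661.8 -241.8] [27.4 77.7] 40.2 z 181.1 [ 659.8 -238.8]
top other 627 [ 390.  -277.6] [27.6 78.2] 75.9 z 180.8 [ 391.4 -274.7]
scene ana 2565 [486.1 204.1] [200.6 164.9] 84.0 z 117.9 [493.3 200.3]
scene cart top 220 [ 525.5 -235.2] [23.4 59. ] 14.5 z 150.8 [ 528.4 -235.4]
scene stand base 106 [ 516.8 -192.9] [74.3 25.1] 9.3 z 7.3 [ 532.2 -188.6]
scene stand rim 33 [ 526.9 -268. ] [30.3  9.1] 9.9 z 57.6 [ 526.3 -268.6]
scene other 671 [ 664.6 -243.2] [28.2 77.1] 42.4 z 178.9 [ 671.3 -244.6]
scene other 343 [ 391.7 -279.5] [25.7 79.7] 76.5 z 179.1 [ 402.1 -279.3]
[[                 118                  121                  118
                   119                  120                  118
                   117                  119                  121
                   120        
[... 1621 characters left out ...]
    114                  117
                   110                  121]
 [                 118                  117                  123
                   118                  119                  119
                   120                  117                  118
                   113                  120]
 [                 121                  118                  119
                   118                  119                  118
                   120                  119                  119
                   120                  118]]
[484.29618845 205.76770623 114.06000149] [ 518.83458256 -221.61179387  154.4226354 ]<stdin>:22: RuntimeWarning: invalid value encountered in cast
```

View pics/crop.png

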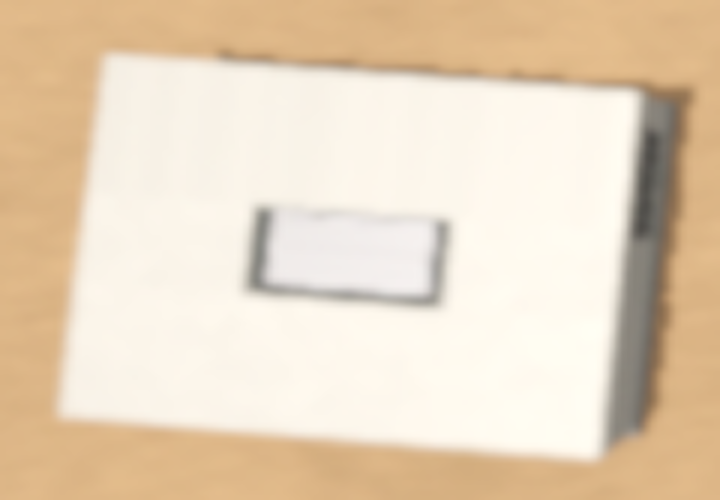

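The crop shows the flap hinged on the far (+x) edge with a dark gap on the near edge, so the analyser yaw is about −6° and the mouth about (480.6, 206.5). The cartridge is at (523, −233) with yaw 12.2°. Now I move above the cartridge.

```bash
python3 -m inch '0.6 30 -45 10 0 0 -0.1;0.6 60 -85 20 0 0 -0.2;0.6 90 -125 20 0 0 -0.3;0.6 120 -165 20 0 0 -0.4;0.6 150 -205 20 0 0 -0.5;0.6 170 -250 20 0 0 -0.6;0.6 190 -295 20 0 0 -0.7;0.6 210 -340 20 0 0 -0.8' 60; python3 -m inch '0.6 10 -48 0 0 0 -0.1;0.6 20 -95 0 0 0 -0.146;0.6 30 -140 0 0 0 -0.146;0.6 40 -188 0 0 0 -0.146;0.6 45 -236 0 0 0 -0.146;0.6 50 -284 0 0 0 -0.146;0.6 53 -332 0 0 0 -0.146;0.6 53 -380 0 0 0 -0.146';python3 -m inch '0.6 0 -45 0 0 0 0;0.6 0 -90 0 0 0 0;0.6 0 -109 0 0 0 0;0.6 0 -109 0 0 0 0;0.6 0 -109 0 0 0 0'
```

```text
time_s: 1.6
eef_pos: [469.4, 257.0, 270.6]
tcp_rot: [0.0, 0.571, 0.821, 0.0]
contact_force: [0.4, 0.5, 0.0]
gripper_width: 51.1
grip_force: 0.0
time_s: 2.4
eef_pos: [522.0, -123.0, 270.6]
tcp_rot: [0.0, 0.628, 0.778, 0.0]
contact_force: [-0.0, 0.3, -0.1]
gripper_width: 51.8
grip_force: 0.0
time_s: 2.9
eef_pos: [521.8, -229.6, 270.2]
tcp_rot: [-0.0, 0.628, 0.778, 0.0]
contact_force: [0.1, 0.7, 0.9]
gripper_width: 51.2
grip_force: 0.0
```

```bash
python3 -m inch '0.6 0 0 0 0 0 0;0.6 0 0 0 0 0 0'
python3 - <<'E'
from h import *
f=grab_frame("scene");cv2.imwrite("pics/s2.png",f["color"][130:330,130:330].repeat(3,0).repeat(3,1)[:600,:600]);print(sense()["eef_pos"])
E
```

```text
time_s: 3.1
eef_pos: [522.2, -228.4, 270.2]
tcp_rot: [-0.0, 0.627, 0.779, 0.0]
contact_force: [-0.1, 0.6, 0.6]
gripper_width: 51.4
grip_force: 0.0
[ 522.12482662 -228.6480218   270.27892297]
```

View pics/s2.png

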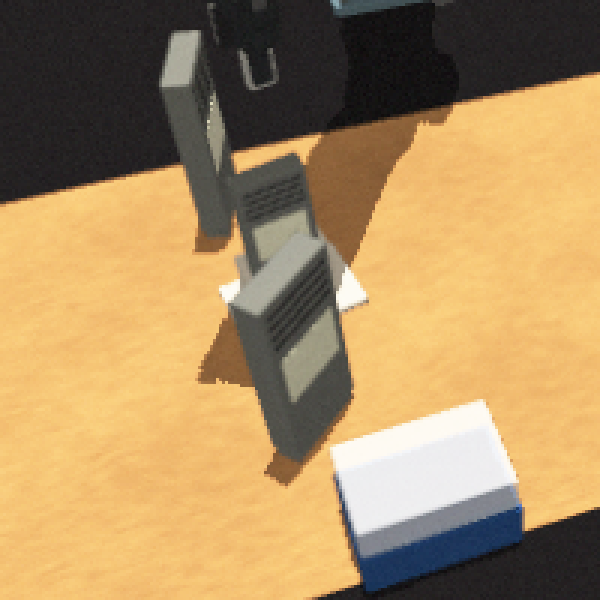

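The crop shows the gripper above and behind the cartridge in the stand, with a clear descent. The measured y is about 4.5 mm short, so I correct while descending.

```bash
python3 -m inch '0.6 1 -4.5 -25 0 0 0;0.6 1 -4.5 -50 0 0 0;0.6 1 -4.5 -75 0 0 0;0.6 1 -4.5 -95 0 0 0;0.6 1 -4.5 -115 0 0 0;0.6 1 -4.5 -128 0 0 0;0.6 1 -4.5 -137 0 0 0;0.6 1 -4.5 -137 0 0 0'; python3 -m inch '0.6 0 0 0 0 0 0'
```

```text
time_s: 3.95
eef_pos: [522.4, -234.1, 132.5]
tcp_rot: [-0.001, 0.628, 0.778, -0.0]
contact_force: [0.6, -0.3, 0.6]
gripper_width: 51.1
grip_force: 0.0
time_s: 4.05
eef_pos: [523.2, -234.8, 133.8]
tcp_rot: [0.0, 0.628, 0.778, 0.0]
contact_force: [-0.7, -0.5, 1.1]
gripper_width: 51.0
grip_force: 0.0
```

```bash
python3 -m inch '0.2 0 0 0 0 0 0;0.1 0 0 0 0 0 0;0.1 0 0 0 0 0 0;0.1 0 0 0 0 0 0;0.1 0 0 0 0 0 0;0.1 0 0 0 0 0 0' 60
```

```text
time_s: 4.65
eef_pos: [523.5, -235.0, 134.1]
tcp_rot: [0.001, 0.628, 0.778, 0.0]
contact_force: [0.9, 0.4, 6.5]
gripper_width: 19.4
grip_force: 59.2
```

```bash
python3 -m inch '0.1 0 0 5 0 0 0;0.1 0 0 12 0 0 0;0.1 0 0 24 0 0 0;0.1 0 0 40 0 0 0;0.1 0 0 60 0 0 0;0.1 0 0 85 0 0 0;0.1 0 0 110 0 0 0;0.1 0 0 130 0 0 0';python3 -m inch '0.1 0 0 0 0 0 0;0.1 0 0 0 0 0 0'
python3 - <<'E'
from h import *
f=grab_frame("scene");cv2.imwrite("pics/s3.png",f["color"][80:280,130:330].repeat(3,0).repeat(3,1));P=cloud(f);s=sense();print(s["eef_pos"],s["contact_force"],s["wrist_torque"],s["gripper_width"])
E
```

```text
time_s: 5.45
eef_pos: [522.8, -235.0, 265.5]
tcp_rot: [0.001, 0.628, 0.778, 0.0]
contact_force: [0.2, -0.7, -1.5]
gripper_width: 19.9
grip_force: 58.6
time_s: 5.65
eef_pos: [522.6, -234.5, 263.4]
tcp_rot: [0.0, 0.628, 0.778, 0.0]
contact_force: [0.2, 0.0, -1.4]
gripper_width: 19.4
grip_force: 58.6
[ 522.1746859 -234.2572043  262.5996351] [-0.04543261 -0.40707398 -1.65662315] [ 0.03845247  0.01751502 -0.05000806] 19.301540870187733
```

View pics/s3.png

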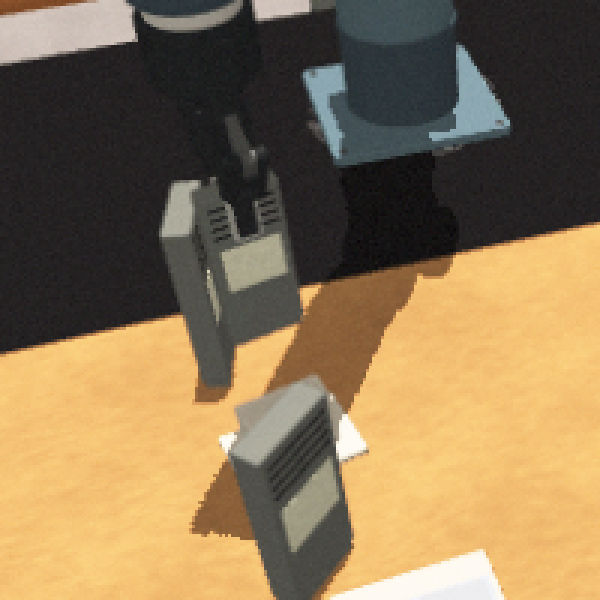

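The crop shows the cartridge held upright, clear of the stand. Now over to the analyser, turning −0.318 rad.

```bash
python3 -m inch '0.1 -3 20 2 0 0 -0.01;0.1 -8 60 5 0 0 -0.05;0.1 -12 105 5 0 0 -0.1;0.1 -16 150 5 0 0 -0.15;0.1 -20 195 5 0 0 -0.2;0.1 -24 240 5 0 0 -0.25;0.1 -28 285 5 0 0 -0.28;0.1 -32 330 5 0 0 -0.3';python3 -m inch '0.1 -4 40 0 0 0 -0.018;0.1 -8 80 0 0 0 -0.018;0.1 -9 100 0 0 0 -0.018;0.1 -10 111 0 0 0 -0.018;0.1 -10 111 0 0 0 -0.018;0.1 -10 111 0 0 0 -0.018;0.1 -10 111 0 0 0 -0.018'
cat > look.py <<'E'
from h import *
import sys
from scipy.spatial.transform import Rotation as R
s=sense();q=s["tcp_rot"];m=R.from_quat([q[1],q[2],q[3],q[0]]).as_matrix()
T=np.array(s["eef_pos"]);print("tcp",T.round(1),"yaw x deg",np.degrees(np.arctan2(m[1,1],m[0,1])).round(2),"tilt",m[:,2].round(4),np.round(s["contact_force"],1))
for n in("scene","top"):
    f=grab_frame(n);P=cloud(f);cv2.imwrite(f"pics/{sys.argv[1]}{n}.png",f["color"])
    o=outline_of(f,"cartridge")
    for d in o:
        k=d["mask"];c=P[k];c=c[~np.isnan(c).any(1)]
        if len(c)<10 or np.hypot(*(np.median(c,0)[:2]-T[:2]))>70: continue
        a=c-T; yaw=np.radians(-6)
        x=a[:,0]*np.cos(yaw)+a[:,1]*np.sin(yaw);y=-a[:,0]*np.sin(yaw)+a[:,1]*np.cos(yaw)
        for z0,z1 in((-130,-80),(-80,-40),(-40,5),(5,40)):
            w=(a[:,2]>z0)&(a[:,2]<z1)
            if w.sum()>8: print(n,round(d["confidence"],2),(z0,z1),w.sum(),"x pct",np.percentile(x[w],[3,50,97]).round(1),"y",np.percentile(y[w],[1,4,50,96,99]).round(1))
        print("z",np.percentile(a[:,2],[1,99]).round(1))
E
python3 look.py a
```

```text
time_s: 6.5
eef_pos: [489.5, 97.0, 267.2]
tcp_rot: [-0.0, 0.738, 0.675, -0.001]
contact_force: [0.5, -0.4, -1.2]
gripper_width: 19.4
grip_force: 58.7
time_s: 7.2
eef_pos: [481.0, 204.3, 268.1]
tcp_rot: [0.0, 0.744, 0.668, -0.0]
contact_force: [-0.1, 0.0, -1.8]
gripper_width: 19.5
grip_force: 58.7
tcp [481.  204.3 268.1] yaw x deg -6.18 tilt [-2.e-04 -9.e-04 -1.e+00] [-0.1  0.  -1.8]
scene 0.6 (-130, -80) 267 x pct [-1.4  9.8 12.3] y [-30.1 -29.5  -4.2  24.5  27.4]
scene 0.6 (-80, -40) 288 x pct [-4.3  9.3 11.9] y [-29.6 -29.2  -4.8  25.7  27.5]
scene 0.6 (-40, 5) 272 x pct [-4.   8.7 11.3] y [-31.8 -31.1 -13.3  26.6  27.4]
scene 0.6 (5, 40) 69 x pct [-8.7  6.1 10.6] y [-31.5 -31.1 -24.   16.9  22.5]
z [-120.6   18.1]
top 0.51 (-130, -80) 40 x pct [-9.6  1.7  9.7] y [-30.  -29.7 -29.   -9.9   2.8]
top 0.51 (-80, -40) 59 x pct [-9.6  2.   9.6] y [-29.9 -29.6 -29.1  -6.9  -5.1]
top 0.51 (-40, 5) 79 x pct [-9.4  1.2  9.5] y [-29.5 -29.4 -28.7 -16.5 -12.7]
top 0.51 (5, 40) 142 x pct [-10.   -0.4   8.6] y [-29.3 -28.8 -20.9 -10.1  -9.2]
z [-140.3   20.8]
```

The cartridge sits square, about 2 mm short in y. I shift it and descend.

```bash
python3 -m inch '0.1 0 1.8 -4 0 0 0;0.1 0 1.8 -10 0 0 0;0.1 0 1.8 -16 0 0 0;0.1 0 1.8 -21 0 0 0;0.1 0 1.8 -24 0 0 0;0.1 0 1.8 -26 0 0 0;0.1 0 1.8 -28 0 0 0;0.1 0 1.8 -30 0 0 0';python3 -m inch '0.1 0 0 -1.5 0 0 0;0.1 0 0 -3 0 0 0;0.1 0 0 -4.5 0 0 0;0.1 0 0 -6 0 0 0;0.1 0 0 -7.5 0 0 0;0.1 0 0 -9 0 0 0'
```

```text
time_s: 8.2
eef_pos: [480.9, 208.2, 238.3]
tcp_rot: [0.0, 0.743, 0.669, 0.0]
contact_force: [-0.2, 0.2, -1.0]
gripper_width: 19.3
grip_force: 58.7
time_s: 8.8
eef_pos: [481.1, 208.3, 229.5]
tcp_rot: [0.0, 0.743, 0.669, 0.0]
contact_force: [-0.5, 0.3, 1.8]
gripper_width: 19.3
grip_force: 59.2
```

```bash
python3 -m inch '0.1 0 0 0 0 0 0'; python3 look.py b
```

```text
time_s: 8.9
eef_pos: [480.7, 208.3, 229.2]
tcp_rot: [-0.0, 0.743, 0.669, -0.0]
contact_force: [-1.2, 1.1, 2.3]
gripper_width: 19.4
grip_force: 59.2
tcp [480.7 208.3 229.2] yaw x deg -6.01 tilt [-2.e-04  1.e-04 -1.e+00] [-1.2  1.1  2.3]
scene 0.83 (-130, -80) 258 x pct [-4.4 10.  12.7] y [-30.4 -29.6  -4.1  26.9  29.6]
scene 0.83 (-80, -40) 264 x pct [-2.1  9.8 12.8] y [-30.2 -29.7  -4.4  24.6  26.7]
scene 0.83 (-40, 5) 232 x pct [-3.6  9.3 12. ] y [-30.1 -29.5 -13.6  25.9  27.7]
scene 0.83 (5, 40) 60 x pct [-7.   6.  11.5] y [-31.8 -30.8 -23.1  20.3  22.7]
z [-120.4   18.3]
top 0.67 (-130, -80) 38 x pct [-11.7   2.2   9.8] y [-30.3 -30.1 -28.1  -0.6  11. ]
top 0.67 (-80, -40) 50 x pct [-9.2  3.1  9.7] y [-30.5 -30.4 -29.8  -7.8  -6.3]
top 0.67 (-40, 5) 67 x pct [-9.1  1.7  9.6] y [-30.3 -30.2 -29.6 -20.  -16.2]
top 0.67 (5, 40) 121 x pct [-10.3  -0.2   9.1] y [-30.  -29.5 -22.1 -12.4 -12.1]
z [-117.    20.3]
```

```bash
python3 -m inch '0.1 0 -0.9 -1 0 0 0;0.1 0 -1.8 -2 0 0 0;0.1 0 -1.8 -4 0 0 0;0.1 0 -1.8 -6 0 0 0;0.1 0 -1.8 -8 0 0 0;0.1 0 -1.8 -10 0 0 0;0.1 0 -1.8 -12 0 0 0;0.1 0 -1.8 -14 0 0 0';python3 -m inch '0.1 0 0 -2 0 0 0;0.1 0 0 -4 0 0 0;0.1 0 0 -6 0 0 0;0.1 0 0 -8 0 0 0;0.1 0 0 -10 0 0 0;0.1 0 0 -12 0 0 0;0.1 0 0 -12 0 0 0;0.1 0 0 -12 0 0 0'; python3 look.py c
```

```text
time_s: 9.9
eef_pos: [480.4, 206.2, 214.9]
tcp_rot: [-0.0, 0.743, 0.669, -0.0]
contact_force: [-2.2, 0.3, 1.9]
gripper_width: 19.7
grip_force: 59.1
time_s: 10.7
eef_pos: [480.1, 206.3, 202.9]
tcp_rot: [-0.0, 0.743, 0.669, -0.001]
contact_force: [-4.0, 1.0, -1.2]
gripper_width: 19.3
grip_force: 58.7
tcp [480.1 206.3 202.9] yaw x deg -6.01 tilt [-1.5e-03 -4.0e-04 -1.0e+00] [-4.   1.  -1.2]
scene 0.85 (-130, -80) 93 x pct [-5.5  9.1 12.2] y [-30.3 -29.9  -8.9  25.5  27.6]
scene 0.85 (-80, -40) 254 x pct [-3.4  9.9 12.6] y [-30.5 -29.8  -4.6  25.5  27. ]
scene 0.85 (-40, 5) 230 x pct [-3.6  9.3 12.7] y [-30.1 -29.6 -14.   24.9  25.7]
scene 0.85 (5, 40) 66 x pct [-7.1  5.2 12.3] y [-30.1 -29.9 -21.8 -11.5  -9.3]
z [-93.7  18.3]
top 0.74 (-130, -80) 39 x pct [-13.4   4.2  10.3] y [-31.  -29.2 -27.9   4.4   7.3]
top 0.74 (-80, -40) 36 x pct [-9.8  1.2  9.5] y [-30.5 -30.4 -29.5  -4.8  -4. ]
top 0.74 (-40, 5) 62 x pct [-9.8  0.5  9.6] y [-30.4 -30.3 -29.7 -19.2 -15.3]
top 0.74 (5, 40) 95 x pct [-9.1  0.5  8.8] y [-30.  -29.7 -22.9 -14.7 -13.9]
z [-110.2   20.2]
```

```bash
python3 -m inch '0.1 0.5 0 -1 0 0 0;0.1 0.5 0 -2 0 0 0;0.1 0.5 0 -3 0 0 0;0.1 0.5 0 -4 0 0 0;0.1 0.5 0 -5 0 0 0;0.1 0.5 0 -6 0 0 0;0.1 0.5 0 -7 0 0 0;0.1 0.5 0 -8 0 0 0'
```

```text
time_s: 11.7
eef_pos: [481.1, 206.3, 195.1]
tcp_rot: [-0.0, 0.743, 0.669, -0.0]
contact_force: [-2.4, 0.1, -0.6]
gripper_width: 19.6
grip_force: 59.2
```

```bash
python3 -m inch '0.1 0 0 -1 0 0 0;0.1 0 0 -2 0 0 0;0.1 0 0 -3 0 0 0;0.1 0 0 -4 0 0 0;0.1 0 0 -5 0 0 0'
```

```text
time_s: 12.2
eef_pos: [481.2, 206.3, 190.2]
tcp_rot: [0.0, 0.743, 0.669, -0.0]
contact_force: [-2.4, 0.7, -0.1]
gripper_width: 19.0
grip_force: 59.1
```

```bash
python3 -m inch '0.1 0 0 -1 0 0 0;0.1 0 0 -2 0 0 0;0.1 0 0 -3 0 0 0;0.1 0 0 -4 0 0 0;0.1 0 0 -5 0 0 0'
```

```text
time_s: 12.7
eef_pos: [481.3, 206.4, 185.2]
tcp_rot: [0.0, 0.743, 0.669, 0.0]
contact_force: [-3.0, 0.2, -0.1]
gripper_width: 19.2
grip_force: 59.1
```

```bash
python3 -m inch '0.1 0 0 -1 0 0 0;0.1 0 0 -2 0 0 0;0.1 0 0 -3 0 0 0;0.1 0 0 -4 0 0 0'
```

```text
time_s: 13.1
eef_pos: [481.3, 206.3, 181.2]
tcp_rot: [0.0, 0.743, 0.669, -0.0]
contact_force: [-2.3, 0.6, -0.4]
gripper_width: 19.6
grip_force: 59.0
```

```bash
python3 -m inch '0.1 0 0 -1 0 0 0;0.1 0 0 -2 0 0 0;0.1 0 0 -3 0 0 0;0.1 0 0 -4 0 0 0'
```

```text
time_s: 13.5
eef_pos: [481.3, 206.3, 177.2]
tcp_rot: [0.0, 0.743, 0.669, -0.0]
contact_force: [-2.2, 0.9, 0.2]
gripper_width: 19.5
grip_force: 59.0
```

```bash
python3 -m inch '0.1 0 0 -1 0 0 0;0.1 0 0 -2 0 0 0;0.1 0 0 -3 0 0 0;0.1 0 0 -4 0 0 0'
```

```text
time_s: 13.9
eef_pos: [481.4, 206.4, 173.5]
tcp_rot: [-0.0, 0.743, 0.669, 0.0]
contact_force: [-4.0, -1.1, 3.6]
gripper_width: 19.3
grip_force: 59.6
```

```bash
python3 -m inch '0.1 0 0 -0.7 0 0 0;0.1 0 0 -1.4 0 0 0;0.1 0 0 -2.1 0 0 0;0.1 0 0 -2.8 0 0 0'
```

```text
time_s: 14.3
eef_pos: [481.3, 206.4, 170.5]
tcp_rot: [0.0, 0.743, 0.669, 0.0]
contact_force: [-3.2, -0.1, 3.6]
gripper_width: 19.4
grip_force: 59.5
```

```bash
python3 -m inch '0.1 0 0 -0.7 0 0 0;0.1 0 0 -1.4 0 0 0;0.1 0 0 -2.1 0 0 0;0.1 0 0 -2.8 0 0 0'
```

```text
time_s: 14.7
eef_pos: [481.3, 206.4, 167.6]
tcp_rot: [0.0, 0.743, 0.669, 0.0]
contact_force: [-3.8, 1.0, 3.2]
gripper_width: 19.5
grip_force: 59.5
```

```bash
python3 -m inch '0.1 0 0 -0.5 0 0 0;0.1 0 0 -1 0 0 0'
```

```text
time_s: 14.9
eef_pos: [481.3, 206.4, 166.8]
tcp_rot: [-0.0, 0.743, 0.669, 0.0]
contact_force: [-4.6, -0.3, 8.9]
gripper_width: 19.6
grip_force: 60.3
```

```bash
python3 -m inch '0.1 0 0 -0.5 0 0 0'
```

```text
time_s: 15.0
eef_pos: [481.5, 206.5, 166.8]
tcp_rot: [-0.0, 0.743, 0.669, 0.0]
contact_force: [-5.7, -0.8, 13.9]
gripper_width: 19.6
grip_force: 61.0
```

```bash
python3 -m inch '0.1 0 0 -0.5 0 0 0'
```

```text
time_s: 15.1
eef_pos: [481.6, 206.5, 166.8]
tcp_rot: [-0.0, 0.743, 0.669, 0.0]
contact_force: [-6.2, -1.2, 19.7]
gripper_width: 19.2
grip_force: 61.6
```

At the stop: 20 N with no further travel. I relax the force and release.

```bash
python3 -m inch '0.1 0 0 0.6 0 0 0;0.1 0 0 1 0 0 0;0.1 0 0 1 0 0 0;0.1 0 0 1 0 0 0' && python3 -m inch '0.45 0 0 0 0 0 0;0.45 0 0 0 0 0 0;0.45 0 0 0 0 0 0;0.45 0 0 0 0 0 0'
```

```text
time_s: 15.5
eef_pos: [481.3, 206.4, 166.8]
tcp_rot: [-0.0, 0.743, 0.669, 0.0]
contact_force: [-4.1, -0.7, 5.6]
gripper_width: 19.3
grip_force: 59.9
time_s: 15.9
eef_pos: [481.6, 206.3, 166.7]
tcp_rot: [0.0, 0.743, 0.669, 0.0]
contact_force: [0.0, -0.1, 0.4]
gripper_width: 38.6
grip_force: 0.0
```

Released cleanly. I retreat straight up and check.

```bash
python3 -m inch '0.45 0 0 5 0 0 0;0.45 0 0 15 0 0 0;0.45 0 0 30 0 0 0;0.45 0 0 50 0 0 0;0.45 0 0 75 0 0 0;0.45 0 0 100 0 0 0;0.45 0 0 110 0 0 0;0.45 0 0 110 0 0 0'
python3 - <<'E'
from h import *
f=grab_frame("scene");P=cloud(f);cv2.imwrite("pics/fin.png",cv2.resize(f["color"][90:220,300:450],None,fx=4,fy=4))
for d in outline_of(f,"cartridge"):
    c=P[d["mask"]];c=c[~np.isnan(c).any(1)];print(round(d["confidence"],2),np.median(c,0).round(1),np.percentile(c,98,0).round(1),np.percentile(c,2,0).round(1))
E
```

```text
time_s: 16.7
eef_pos: [482.1, 206.7, 278.3]
tcp_rot: [0.0, 0.743, 0.669, 0.002]
contact_force: [-0.7, -0.3, 0.0]
gripper_width: 38.5
grip_force: 0.0
0.75 [ 676.9 -245.3  120. ] [ 698.  -210.5  182.6] [ 638.4 -277.8    6.4]
0.6 [ 423.7 -279.6  114.4] [ 431.7 -259.9  182.5] [ 3.532e+02 -3.010e+02 -3.000e-01]
0.56 [488.8 201.5 152.9] [493.5 231.4 185.2] [472.9 176.3 108.6]
```

View pics/fin.png

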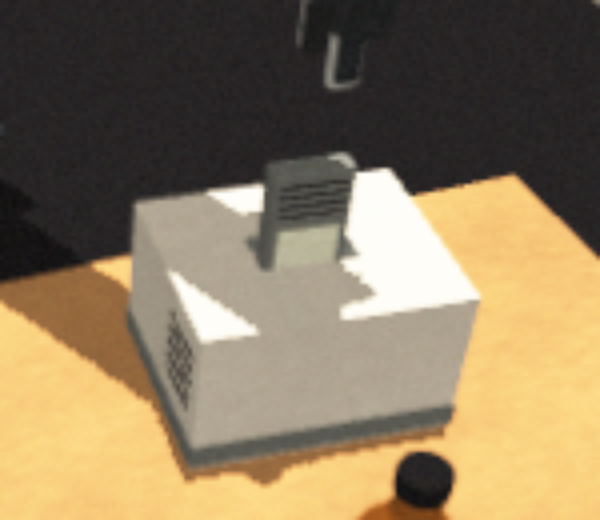

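The crop shows the cartridge standing upright in the slot (crop 310,215), top at about z 185, gripper clear above it.

```bash
python3 -c "from bench import sign_off;print(sign_off())"
```

```text
the job is handed in; nothing more can be done
None
```

The job is handed in, no verdict shown: the cartridge stands released and upright in the slot, about 74 mm deep with the cradle felt at its stop (the wrist read about 20 N at most), and the bottle, jar and tip box were left alone.

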